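Restock the label-roll stand

TASK

The label-roll stand on the desk has a single upward-sloping prong carrying one roll and, in front of it, an empty card core. Slide the empty core off the open end of the prong and put it into the shallow carton with the other used core, then hang the spare narrow roll (the same size as the one already hanging, not the bigger one) on the prong and gently push it along until it sits up against the first roll. Leave the first roll where it hangs, and do not knock the specimen jars over or aside.

Things in the scene. Friction and masses are not known exactly. Their poses are not given: they have to be found in the camera images.
- stand: Fixed steel-tube roll stand. Origin on the desk under its foot (x -75 to +100, y +-55, 9 mm high); z up. The prong, a straight round tube 18 mm thick with rounded end, lies in the xz plane: from a stop disc (41 mm across) at (45, 0, 85) mm it runs 115 mm along (-0.906, 0, 0.423), rising 25 degrees towards -x, to its open end. Behind the disc the tube bends down to the foot.
- prong_root (a point): Point on the prong's axis at the outer face of the stop disc; axes as the stand's.
- prong_tip (a point): The very end of the prong, on its axis, 115 mm from prong_root; axes as the stand's.
- second_place (a point): Where the middle of a second narrow roll belongs: 60.5 mm out from prong_root along the prong and 3 mm below its axis (the roll hangs by the top of its bore); axes as the stand's.
- hung_roll_mid (a point): Middle of the label roll that already hangs on the prong, innermost, against the stop disc: white, 62 mm across, 40 mm wide, bore 24 mm, 140 g, loose. Its z axis is the roll's own axis, pointing to the prong's open end.
- core_mid (a point): Middle of the empty card core (a plain brown tube 31 mm outside, 25 mm inside, 40 mm long, about 15 g, loose) that hangs on the prong about 4 mm in front of the first roll. Its z axis is the tube's axis, pointing to the prong's open end at the start.
- spare_roll_mid (a point): Middle of the spare narrow label roll, standing on its flat end on the desk with its bore upright (z axis = roll axis): 62 mm across, 40 mm wide, bore 24 mm right through (3 mm play all round on the prong), about 140 g. Card-smooth: it keeps its place on the prong by friction and does not slide down by itself reliably.
- big_roll_mid (a point): Middle of the bigger label roll, 76 mm across and 58 mm wide, standing on its flat end; a bystander, immovable. It and the spare roll may swap places.
- carton: Shallow open carton for used cores, fixed: outside 160 (x) x 120 (y) x 34 mm high, walls and floor 4 mm. Origin under its middle on the desk, z up. One used core (31 mm across, 40 mm long) is fixed upright in its corner at (+55, +37) mm.
- jar_a: Specimen jar with screw lid, 61 mm across and 72 mm tall, standing left of the stand; origin at its underside. A bystander.
- jar_b: Another such jar, 61 mm across and 72 mm tall, standing right of the stand; origin at its underside. A bystander.
There are look-alikes about, which are no part of the job. Of the things shaped like the part that bears core_mid, the cardboard one is meant.

How it is judged:
On the way, in this order (a step that is already met when the one before it is completed fails the run):
1. the empty core is off the prong (distance between core_mid and prong_tip above 0.08 m), for 0.1 s.
2. the spare roll is threaded on the prong (distance between spare_roll_mid and second_place below 0.03 m and angle between the z axis of spare_roll_mid and the z axis of hung_roll_mid, either way round below 0.25 rad), for 0.1 s.
At the end, for the whole second after the job is handed in: The spare narrow roll hangs at rest on the prong against the first roll (gap under about 5 mm, middle within 8 mm of second_place); the first roll is within 8 mm of where it hung; the empty core rests inside the carton (middle within its walls, lower than 45 mm) (distance between spare_roll_mid and second_place below 0.008 m and distance between spare_roll_mid and hung_roll_mid below 0.0455 m and angle between the z axis of spare_roll_mid and the z axis of hung_roll_mid, either way round below 0.2 rad and distance of hung_roll_mid from where it was at the start of the episode below 0.008 m and linear speed of each of spare_roll, core below 0.02 m/s and x of core_mid in the frame of carton between -0.076 and 0.076 m and y of core_mid in the frame of carton between -0.056 and 0.056 m and height (world z) of core_mid below 0.045 m); the robot touches nothing.
It fails at once if the spare roll is rammed into the first one (over 40 N) (contact force between spare_roll and hung_roll above 40 N).
It fails at once if the first roll is dislodged (moved more than 15 mm) (distance of hung_roll_mid from where it was at the start of the episode above 0.015 m).
It fails at once if a specimen jar is knocked (moved more than 20 mm) (distance of any of jar_a, jar_b from where it was at the start of the episode above 0.02 m).
It also fails if it takes over 61 s, if anything falls off the work surface, if the arm or the gripper's body presses on something with over 40 N, if the wrist force passes 120 N, or if a joint passes its speed limit or range.

ROBOT

A 6-joint arm with a two-finger parallel gripper is mounted at the origin on a cart in front of the work surface, level with it; the furniture and walls round the work are solid. World frame = base frame: x ahead of the robot, y to its left, z up, the work surface at z = 0. Lengths are in m, angles in rad, forces in N, time in s.
With the tool pointing down it reaches from about 0.35 to 0.975 m from the base axis. Payload 17.4 kg.
Tool frame: the origin (TCP) lies at the centre of the arm's flange, where the gripper is bolted on; the fingertips stand 173 mm ahead of it and the grasp point (between the pads) lies bot.grasp_offset ahead of it (bot.grasp_offset is the distance from the TCP to the grasp point, in m); x points along the fingers, y is the direction in which the jaws open and shut, and the axes are right-handed (so a half turn about x gives the same grasp; the last joint's range is limited). The gripper opens to 85 mm and grips with 20 to 120 N. Pads are 22 mm wide; open, the fingers measure 114 mm over their backs; the gripper's body (76 mm by 85 mm) begins 54 mm behind the grasp point. The pads swing forward as they close: fully open they stand 13 mm farther back than shut.
Start: joints at [1.269, 0.116, 1.442, -0, 1.584, -0.038], TCP at [0.176, 0.652, 0.405] pointing down, gripper open.
Joint ranges: [-2.83, 2.83], [-0.83, 2.19], [0.07, 2.5], [-1.14, 4.28], [0.01, 3], [-2.97, 2.97]. Speed limits (rad/s): [1.89, 1.89, 2.22, 3.14, 3.14, 3.14].

INTERFACE

Orientations are given as a unit quaternion [x, y, z, w].
In Python, from rig import bot gives the robot as it stands.
- The arm moves only by the shell command python3 -m inch 'ROWS' [FORCE]. ROWS is JSON, one flat list of numbers, 5 for each row, row after row: the opening, from -1 (shut) to 1 (fully open), then the shift along the tool's x, y, z in units of 15 cm (1.0 is 15 cm), then the turn about the tool's x in units of 360 degrees (1.0 is 360 degrees). In form: [hand, tx, ty, tz, twist, hand, tx, ty, tz, twist, ...]. A call has 1 to 10 rows; each row is the pose to reach, as a shift and turn from the pose commanded when the call began, along the tool's axes at that moment, turning the shorter way round; what a row does not reach only later rows make up. A row lasts 1/8 s, in which the tool goes at most 62.5 mm and 10.7 degrees, less where a joint would pass 70% of its speed; a pose out of reach is approached as far as the arm can. A call with a number of a shift or a turn outside -1 to 1 is refused whole. A call with a gripper value outside its range is refused whole. The fingers move at their own pace and stop on an object; FORCE is the grip in N (left out, the last holds). Time passes only in rows, so rows that repeat a pose let the fingers close. It gives the time, the measured TCP pose, the force and the opening at its end, in the units of the state.
- bot.observe(): the state, without advancing time (a new reading comes with each control period).
- bot.grab_frame(name): name is "scene" or "side" or "wrist"; returns a dict with "img" (480x640x3 uint8, red, green, blue), "z_map" (480x640 float32, m along the optical axis (not along the pixel's ray), 0 where there is no reading), "intrinsics" (3x3 intrinsics, pixels), "extrinsics" (4x4, takes a point from camera to world coordinates); the wrist camera has in their place "hand_eye" (4x4, takes a point from camera to tool coordinates, whose origin is the TCP and whose axes are the tool frame's). Camera axes: x right, y up, looking along -z (the intrinsics and any distortion apply to the point x, -y, -z); pixel columns grow to the right and rows downward; lengths in m; the calibration is good to about 2 mm. A picture is of the moment at which its call begins: read the wrist's pose just before it.
- bot.finish_job(): hands the job in, once; it reports no verdict.
Trained networks look in the newest picture that a camera, given by its name, has taken for a name from the list of things; names that differ only in an ending like _2 or _b are one class to them, and where a whole thing is asked for, a point or a joint stands for the part that bears it (a point fixed in the world has none). Each returns a list of dicts, best first, with "score" (0 to 1); they miss things now and then, are a little off and sometimes report something else, mostly with a low value. They report only what shows in the picture. A call takes as long as a camera call. They do not tell look-alikes from the thing itself.
- bot.silhouettes(name, camera): "region" (480x640 bool, what is visible of it) and "pixel" ([column, row] in pixels, amid what is visible of it).
The state is a dict: "time_s": time; "qpos": joint angles; "joint_velocities": joint speeds; "joint_efforts": joint torques, N m; "ee_pos": TCP position; "ee_rot": TCP orientation; "contact_force": force on the tool from outside, world axes, zero at the start; "wrist_torque": the same for the moment, N m; "opening": finger opening in m.
Only numpy, scipy, OpenCV 4.12 (cv2) and the standard library are available. Lean on these libraries where they do the work, as an engineer would, in place of code of your own. Each camera call takes 0.05 s, during which the arm holds its last target.

## Working session

There is one attempt and no reset: what is moved stays moved. The work goes in short steps, Python scripts to look and compute and a shell command to move; the robot and the scene stay as the last step left them, time stands still between calls to the robot, and variables do not carry over. Pictures are saved under pics/ and viewed, and the job is handed in when it is done.

```bash
ls; mkdir -p pics; cat > h.py <<'E'
from rig import bot
import numpy as np, cv2
from scipy.spatial.transform import Rotation as R
def grab(n,fn):
    s=bot.observe(); f=bot.grab_frame(n)
    cv2.imwrite('pics/'+fn,cv2.cvtColor(f['img'],cv2.COLOR_RGB2BGR))
    if n=='wrist':
        T=np.eye(4);T[:3,:3]=R.from_quat(s['ee_rot']).as_matrix();T[:3,3]=s['ee_pos']
        f['E']=T@f['hand_eye']
    else: f['E']=f['extrinsics']
    return f
def cloud(f):
    K=f['intrinsics'];z=f['z_map'];v,u=np.mgrid[:480,:640]
    P=np.stack([(u-K[0,2])/K[0,0]*z,-(v-K[1,2])/K[1,1]*z,-z],-1)
    W=P@f['E'][:3,:3].T+f['E'][:3,3]; W[z<=0]=np.nan
    return W
E
python3 - <<'E'
from h import *
s=bot.observe();print(s,bot.grasp_offset)
for n in ['scene','side','wrist']:
    f=grab(n,n+'0.png'); W=cloud(f); np.savez(''+n+'0.npz',W=W)
    print(n,f['intrinsics'].tolist(),np.round(f['E'],3).tolist(), [k for k in f])
    for o in ['stand','core_mid','spare_roll_mid','hung_roll_mid','big_roll_mid','carton','jar_a']:
        for d in bot.silhouettes(o,n):
            p=W[d['region']]; print(n,o,round(d['score'],2),np.round(d['pixel']),d['region'].sum(),np.round(np.nanmedian(p,0),3),np.round(np.nanpercentile(p,2,axis=0),3),np.round(np.nanpercentile(p,98,axis=0),3))
E
```

```text
pics
{'time_s': 0.0, 'qpos': array([ 1.26919838e+00,  1.16495005e-01,  1.44224117e+00,  1.75292877e-05,
        1.58399263e+00, -3.77780469e-02]), 'joint_velocities': array([ 0.00246388, -0.00142529,  0.00121607,  0.00109481, -0.00249308,
       -0.00099469]), 'joint_efforts': array([-3.02233355e-03, -7.31994152e+01, -6.32492280e+01, -2.34230156e-04,
        6.37985766e-03, -5.09159315e-05]), 'ee_pos': array([0.17601758, 0.65166492, 0.40397094]), 'ee_rot': array([ 0.09260919,  0.70103762, -0.09339894,  0.70088974]), 'contact_force': array([-0.87503959,  0.81598085,  0.31086076]), 'wrist_torque': array([-0.00584456, -0.01800975,  0.03588329]), 'opening': 0.08539488888029823} 0.1547
scene [[450.41060943568726, 0.0, 321.47751868281534], [0.0, 450.41060943568726, 240.2663809118], [0.0, 0.0, 1.0]] [[0.663, 0.423, -0.618, 0.054], [-0.749, 0.356, -0.559, -0.481], [-0.016, 0.833, 0.553, 0.608], [0.0, 0.0, 0.0, 1.0]] ['img', 'z_map', 'intrinsics', 'extrinsics', 'E']
scene stand 0.64 [316. 290.] 3543 [0.575 0.006 0.007] [ 0.503 -0.073 -0.002] [0.649 0.1   0.129]
scene core_mid 0.84 [369. 336.]
[... 1946 characters left out ...]
0.001] [0.63  0.202 0.124]
side big_roll_mid 0.59 [270. 204.] 602 [0.524 0.342 0.041] [0.491 0.329 0.001] [0.562 0.394 0.06 ]
side carton 0.91 [324. 370.] 4845 [ 0.535 -0.309  0.005] [ 0.455 -0.378  0.   ] [ 0.611 -0.253  0.036]
side jar_a 0.86 [331. 208.] 506 [0.688 0.252 0.048] [ 0.664  0.239 -0.003] [0.75  0.395 0.072]
side jar_a 0.75 [390. 313.] 947 [ 0.704 -0.233  0.062] [ 0.682 -0.246  0.   ] [ 0.734 -0.192  0.072]
wrist [[358.31231968917984, 0.0, 319.2030096167743], [0.0, 358.31231968917984, 239.1737442543877], [0.0, 0.0, 1.0]] [[0.261, -0.928, -0.268, 0.11], [0.965, 0.251, 0.072, 0.67], [0.0, -0.277, 0.961, 0.372], [0.0, 0.0, 0.0, 1.0]] ['img', 'z_map', 'intrinsics', 'hand_eye', 'E']
```

View pics/scene0.png

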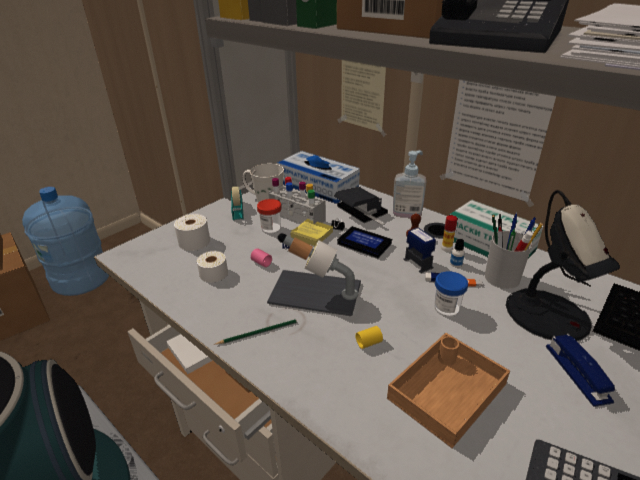

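View pics/side0.png

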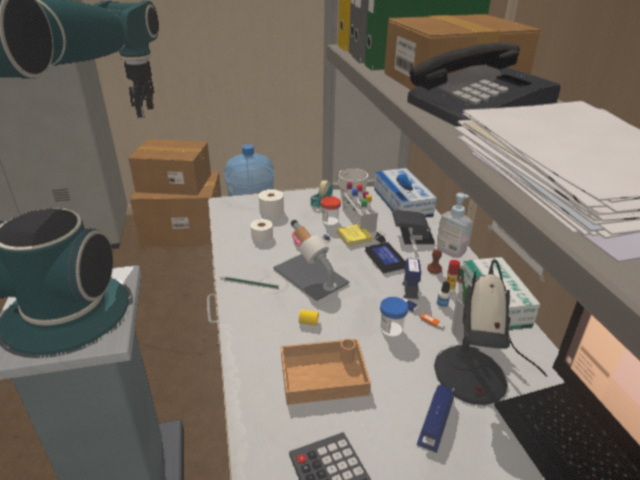

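View pics/wrist0.png

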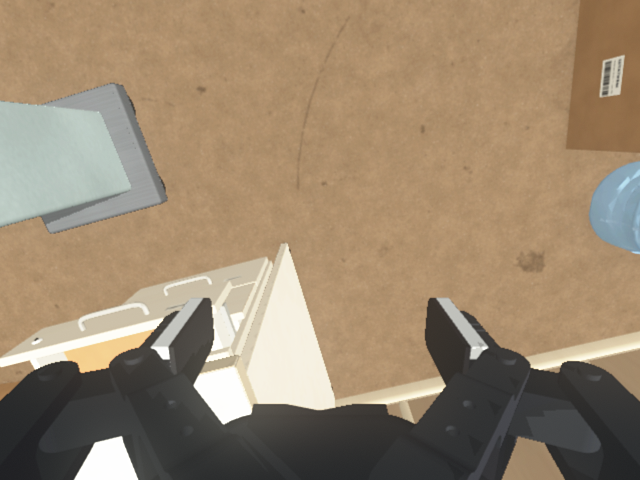

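```bash
python3 - <<'E'
from h import *
s=bot.observe();print(np.round(R.from_quat(s['ee_rot']).as_matrix(),3))
for n in ['scene','side']:
    W=np.load(n+'0.npz')['W']; 
    img=cv2.imread(f'pics/{n}0.png')
    g=img.max(-1)
    m=(W[...,2]>0.004)&(W[...,2]<0.014)&(abs(W[...,0]-0.58)<.13)&(abs(W[...,1]-.0)<.14)&(g<110)
    p=W[m][:,:2]; print(n,len(p),cv2.minAreaRect((p*1000).astype(np.float32)))
    # hung stuff
    m=(W[...,2]>0.05)&(W[...,2]<0.17)&(abs(W[...,0]-0.58)<.1)&(abs(W[...,1]-.0)<.1)
    v,u=np.nonzero(m)
    print(u.min(),u.max(),v.min(),v.max(),m.sum())
    c=img[v.min()-10:v.max()+40,u.min()-10:u.max()+40]
    cv2.imwrite(f'pics/{n}_c.png',cv2.resize(c,None,fx=5,fy=5,interpolation=cv2.INTER_CUBIC))
    # carton rim
    m=(W[...,2]>0.028)&(W[...,2]<0.038)&(abs(W[...,0]-0.535)<.12)&(abs(W[...,1]+.314)<.1)
    p=W[m][:,:2]; print('carton',len(p),cv2.minAreaRect((p*1000).astype(np.float32)))
E
```

```text
[[-0.     0.261  0.965]
 [-0.     0.965 -0.261]
 [-1.    -0.    -0.   ]]
scene 2818 ((602.4453735351562, 26.345932006835938), (290.9183044433594, 175.65420532226562), 28.788082122802734)
278 354 233 281 1444
carton 1176 ((534.6968994140625, -312.791748046875), (120.77928924560547, 162.84219360351562), 85.56964111328125)
side 1463 ((549.8145751953125, -4.901092529296875), (168.74368286132812, 174.65859985351562), 29.452878952026367)
290 333 220 276 958
carton 776 ((533.6449584960938, -314.3717041015625), (124.4627456665039, 160.72320556640625), 85.14849853515625)
```

View pics/scene_c.png

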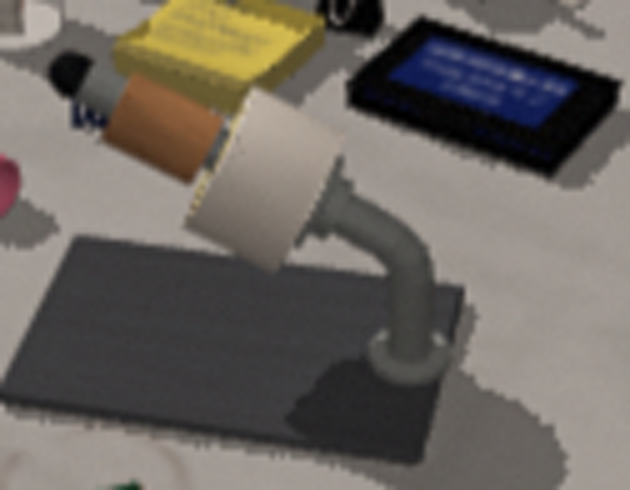

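```bash
python3 -m inch '[1,0,-0.41,0.4,0,1,0,-0.82,0.8,0,1,0,-0.82,0.8,0,1,0,-0.82,0.8,0]'; python3 -m inch '[1,0,-0.41,0.4,0,1,0,-0.82,0.8,0,1,0,-0.82,0.8,0,1,0,-0.82,0.8,0]';python3 -m inch '[1,0,-0.41,0.4,0,1,0,-0.82,0.8,0,1,0,-0.82,0.8,0,1,0,-0.82,0.8,0]';python3 -m inch '[1,0,-0.41,0.35,0,1,0,-0.82,0.7,0,1,0,-0.82,0.7,0,1,0,-0.82,0.7,0,1,0,-0.82,0.7,0]'
python3 - <<'E'
from h import *
f=grab('wrist','w1.png'); np.savez('w1.npz',W=cloud(f)); print(bot.observe()['ee_pos'],bot.observe()['time_s'])
E
```

```text
time_s: 1.7
ee_pos: [0.2609, 0.4996, 0.4054]
ee_rot: [0.094, 0.701, -0.094, 0.701]
contact_force: [0.2, 0.2, 0.3]
opening: 0.0853
time_s: 2.2
ee_pos: [0.3445, 0.3502, 0.4051]
ee_rot: [0.094, 0.701, -0.094, 0.701]
contact_force: [-0.2, 1.0, 0.6]
opening: 0.0852
time_s: 2.7
ee_pos: [0.4284, 0.2007, 0.4047]
ee_rot: [0.094, 0.701, -0.094, 0.701]
contact_force: [0.4, 1.2, 0.5]
opening: 0.0855
time_s: 3.32
ee_pos: [0.4967, 0.0569, 0.4046]
ee_rot: [0.093, 0.701, -0.092, 0.701]
contact_force: [-0.1, -0.3, -0.2]
opening: 0.0855
[0.49652341 0.05703251 0.4046545 ] 3.375
```

View pics/w1.png

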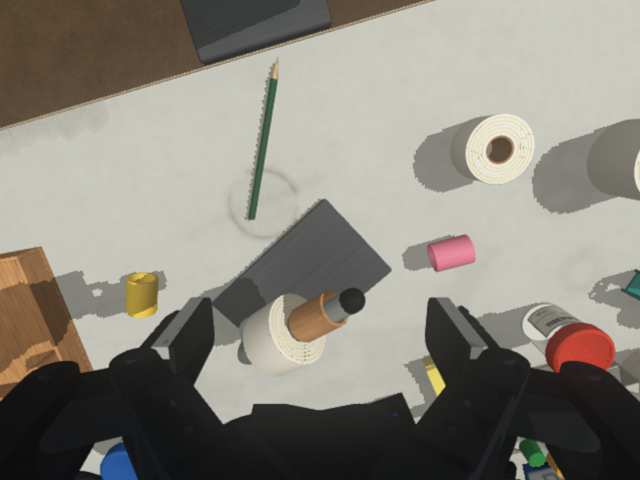

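```bash
python3 - <<'E'
from h import *
W=np.load('w1.npz')['W']; img=cv2.imread('pics/w1.png'); hsv=cv2.cvtColor(img,cv2.COLOR_BGR2HSV)
v,u=np.mgrid[:480,:640]
z=W[...,2]
m=(z>0.005)&(z<0.013)&(img.max(-1)<100)&(u>205)&(u<400)&(v>190)&(v<330)
n,l,st,_=cv2.connectedComponentsWithStats(m.astype(np.uint8)); k=1+st[1:,4].argmax(); m=l==k
p=W[m][:,:2]*1000; print('foot',m.sum(),cv2.minAreaRect(p.astype(np.float32)),np.median(z[m]))
print(cv2.boxPoints(cv2.minAreaRect(p.astype(np.float32))))
br=(z>0.07)&(hsv[...,1]>90)&(u>270)&(u<350)&(v>280)&(v<360)
p=W[br];print('core',br.sum(),p.mean(0)); 
# cylinder fit core r=15.5 : axis
from scipy.optimize import least_squares
def fit(p,r,x0):
    def res(q):
        c=q[:3];d=np.array([np.cos(q[3])*np.cos(q[4]),np.sin(q[3])*np.cos(q[4]),np.sin(q[4])])
        w=p-c; a=w@d; return np.r_[np.linalg.norm(w-np.outer(a,d),axis=1)-r,(q[:3]-x0[:3])@d*0.1]
    s=least_squares(res,x0,loss='soft_l1',f_scale=.001); q=s.x
    d=np.array([np.cos(q[3])*np.cos(q[4]),np.sin(q[3])*np.cos(q[4]),np.sin(q[4])]); a=(p-q[:3])@d
    return q,d,np.percentile(a,[1,50,99]),np.abs(s.fun).mean()
print(fit(p,.0155,np.r_[p.mean(0)-[0,0,.01],np.radians(110),np.radians(25)]))
wh=(z>0.055)&(hsv[...,1]<60)&(hsv[...,2]>110)&(u>235)&(u<330)&(v>285)&(v<385)
p=W[wh];print('hung',wh.sum(),p.mean(0))
print(fit(p,.031,np.r_[p.mean(0)-[0,0,.02],np.radians(110),np.radians(25)]))
for nm in ['spare_roll_mid','big_roll_mid']:
  for d in bot.silhouettes(nm,'wrist'):
    P=W[d['region']];zz=np.nanpercentile(P[:,2],90);t=P[abs(P[:,2]-zz)<.004]; print(nm,d['score'],d['pixel'],zz,t[:,:2].min(0),t[:,:2].max(0),cv2.minEnclosingCircle((t[:,:2]*1000).astype(np.float32)))
E
```

```text
foot 9699 ((579.2215576171875, 13.008247375488281), (107.79581451416016, 174.2577667236328), 28.106094360351562) 0.007400085492907882
[[490.63254   64.471   ]
 [572.7264   -89.237724]
 [667.81055  -38.454506]
 [585.71674  115.25422 ]]
core 1553 [0.56269689 0.03433581 0.11769534]
(array([0.56772247, 0.03726853, 0.10718744, 2.05739546, 0.43992623]), array([-0.42309691,  0.79976336,  0.42587272]), array([-0.01866031,  0.00559419,  0.02131067]), np.float64(0.0006215073032420167))
hung 3983 [5.79049706e-01 1.22801768e-04 1.08119395e-01]
(array([0.58587874, 0.00330894, 0.08875051, 2.03355934, 0.31445374]), array([-0.42453212,  0.85094525,  0.30929704]), array([-0.02475906,  0.01321212,  0.02217064]), np.float64(0.0037686724427581928))
spare_roll_mid 0.6 [491.8, 149.9] 0.039136427023866674 [0.45346783 0.198818  ] [0.51515893 0.26114156] ((484.6823425292969, 229.77239990234375), 31.477460861206055)
big_roll_mid 0.6 [619.7, 161.9] 0.05205431583449942 [0.50491879 0.33101868] [0.5573467  0.34281249] ((531.1327514648438, 342.39117431640625), 26.21742820739746)
```

```bash
python3 -m inch '[1,0.2,-0.01,0.49,0.026,1,0.4,-0.01,0.49,0.052,1,0.4,-0.01,0.49,0.078,1,0.4,-0.01,0.49,0.104,1,0.4,-0.01,0.49,0.13,1,0.4,-0.01,0.49,0.13,1,0.4,-0.01,0.49,0.13]'
cat > p.py <<'E'
from h import *
import sys
s=bot.observe();M=R.from_quat(s['ee_rot']).as_matrix();g=s['ee_pos']+M[:,0]*bot.grasp_offset
S=np.array([.5733,.0240,0]);ex=np.array([.471,-.882,0]);ey=np.array([.882,.471,0])
root=S+45*ex/1000+[0,0,.085];d=-.906*ex+[0,0,.423];tip=root+.115*d;sec=root+.0605*d-.003*np.array([*(ex[:2]*.423),.906])
def show():
    print('t',s['time_s'],'grasp',np.round(g,4),'yaw',np.degrees(np.arctan2(M[1,1],M[0,1])),'tilt',np.round(M[2],3),'q6',s['qpos'][5],'open',s['opening'],'F',np.round(s['contact_force'],1))
def to(t):  # units of 15cm in tool axes
    return np.round(M.T@(np.asarray(t)-g)/.15,3)
E
python3 - <<'E'
from p import *
show(); print(root,tip,sec)
cm=root+.0665*d-.0035*np.array([*(ex[:2]*.423),.906]); print(cm,to(cm))
f=grab('wrist','w2.png'); np.savez('w2.npz',W=cloud(f))
E
```

```text
time_s: 4.35
ee_pos: [0.5671, 0.0353, 0.3448]
ee_rot: [0.362, 0.607, -0.362, 0.607]
contact_force: [0.2, -0.2, 0.1]
opening: 0.0854
t 4.35 grasp [0.5671 0.0353 0.1901] yaw 28.34151207125069 tilt [-1.  0.  0.] q6 -0.4773280489685793 open 0.08537093102198527 F [ 0.2 -0.2  0.1]
[ 0.594495 -0.01569   0.085   ] [0.54542151 0.07620558 0.133645  ] [0.56808038 0.03377432 0.1078735 ]
[0.56542041 0.03875542 0.1099585 ] [ 0.534  0.001 -0.025]
```

View pics/w2.png

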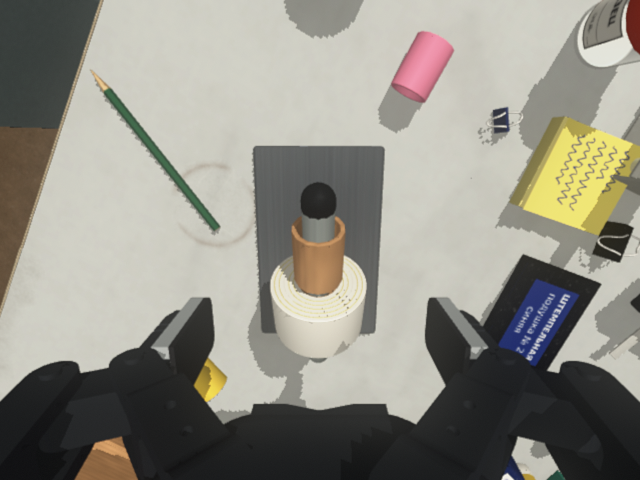

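```bash
python3 -m inch '[1,0.26,0,-0.025,0,1,0.52,0,-0.025,0,1,0.52,0,-0.025,0,1,0.52,0,-0.025,0]' 20; python3 -m inch '[-1,0,0,0,0,-1,0,0,0,0,-1,0,0,0,0,-1,0,0,0,0,-1,0,0,0,0,-1,0,0,0,0]' 20
python3 - <<'E'
from p import *
show(); print(to(root+.0645*d-.0035*np.array([*(ex[:2]*.423),.906])))
f=grab('wrist','w3.png')
E
```

```text
time_s: 4.9
ee_pos: [0.5658, 0.0382, 0.2685]
ee_rot: [0.364, 0.606, -0.363, 0.607]
contact_force: [0.3, 0.5, 0.0]
opening: 0.0853
time_s: 5.65
ee_pos: [0.5655, 0.0381, 0.2672]
ee_rot: [0.364, 0.606, -0.364, 0.607]
contact_force: [-1.1, -0.8, 5.9]
opening: 0.029
t 5.65 grasp [0.5656 0.0381 0.1125] yaw 28.08610775116045 tilt [-1.     0.001  0.   ] q6 -0.4679162781001357 open 0.0290467614845874 F [-1.1 -0.8  5.9]
[0.023 0.001 0.007]
```

View pics/w3.png

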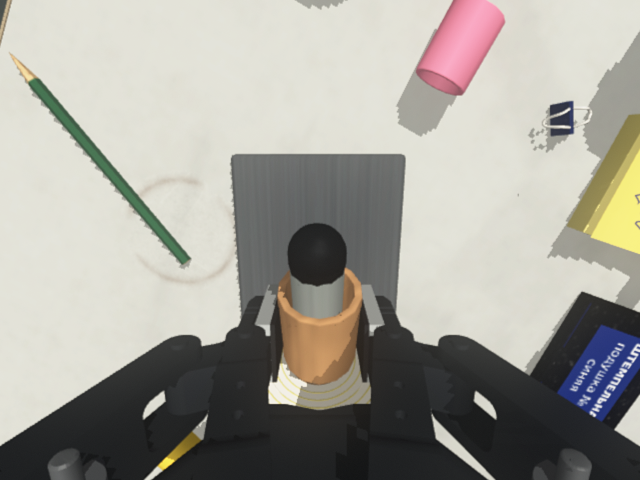

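```bash
python3 -m inch '[-1,-0.015,0,0,0,-1,-0.055,0,-0.09,0,-1,-0.1,0,-0.18,0,-1,-0.185,0,-0.36,0,-1,-0.27,0,-0.54,0,-1,-0.36,0,-0.72,0,-1,-0.6,0,-0.9,0,-1,-0.6,0,-0.9,0]'
python3 - <<'E'
from p import *
show()
f=grab('wrist','w4.png')
E
```

```text
time_s: 6.7
ee_pos: [0.5009, 0.1591, 0.36]
ee_rot: [0.364, 0.606, -0.362, 0.608]
contact_force: [0.2, -1.0, 0.2]
opening: 0.0292
t 6.7 grasp [0.5016 0.1593 0.2053] yaw 28.224522732468742 tilt [-1.     0.005  0.001] q6 -0.23371612999325753 open 0.029229123857692996 F [ 0.2 -1.   0.2]
```

View pics/w4.png

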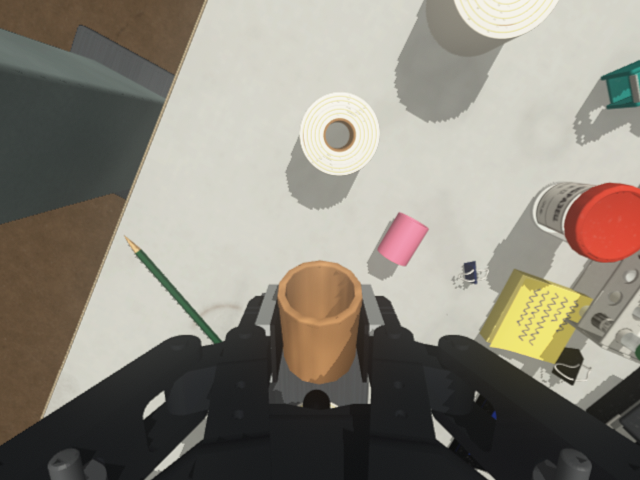

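```bash
python3 -m inch '[-1,0,-0.15,0.32,0,-1,0,-0.31,0.65,0,-1,0,-0.46,0.97,0,-1,0,-0.46,0.97,0]';  python3 -m inch '[-1,0,-0.15,0.32,0,-1,0,-0.31,0.65,0,-1,0,-0.46,0.97,0,-1,0,-0.46,0.97,0]';  python3 -m inch '[-1,0,-0.15,0.32,0,-1,0,-0.31,0.65,0,-1,0,-0.46,0.97,0,-1,0,-0.46,0.97,0,-1,0,-0.46,0.97,0]'
python3 - <<'E'
from p import *
show();print(to([.52,-.318,.035]))
f=grab('wrist','w5.png'); 
E
```

```text
time_s: 7.25
ee_pos: [0.5093, -0.0065, 0.3558]
ee_rot: [0.365, 0.606, -0.365, 0.605]
contact_force: [-0.2, 0.4, -0.0]
opening: 0.0294
time_s: 7.75
ee_pos: [0.5171, -0.1666, 0.3556]
ee_rot: [0.364, 0.606, -0.365, 0.605]
contact_force: [0.5, 0.7, -0.2]
opening: 0.0294
time_s: 8.38
ee_pos: [0.5251, -0.3242, 0.3561]
ee_rot: [0.364, 0.607, -0.363, 0.606]
contact_force: [-0.3, 0.3, 0.1]
opening: 0.0291
t 8.375 grasp [ 0.525  -0.324   0.2014] yaw 28.11177622389083 tilt [-1.    -0.    -0.001] q6 -1.085157957500249 open 0.02912271292205376 F [-0.3  0.3  0.1]
[ 1.11 -0.01 -0.05]
```

View pics/w5.png

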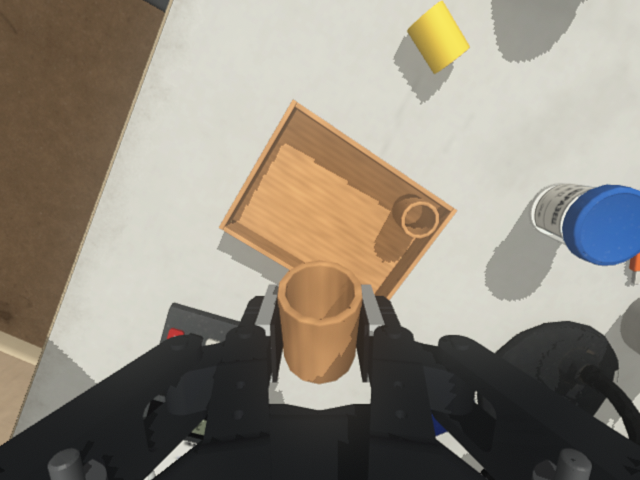

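```bash
python3 -m inch '[-1,0.4,-0.01,-0.05,0,-1,0.8,-0.01,-0.05,0,-1,0.8,-0.01,-0.05,0]'
python3 - <<'E'
from p import *
show();print(to([.52,-.318,.035]))
f=grab('wrist','w6.png'); 
E
```

```text
time_s: 8.8
ee_pos: [0.5192, -0.3174, 0.2329]
ee_rot: [0.363, 0.609, -0.363, 0.604]
contact_force: [0.4, -0.1, 0.6]
opening: 0.0292
t 8.8 grasp [ 0.5183 -0.3168  0.0782] yaw 28.17187466155257 tilt [-1.    -0.003 -0.006] q6 -1.0823224976634032 open 0.029171908297897245 F [ 0.4 -0.1  0.6]
[0.288 0.007 0.014]
```

View pics/w6.png

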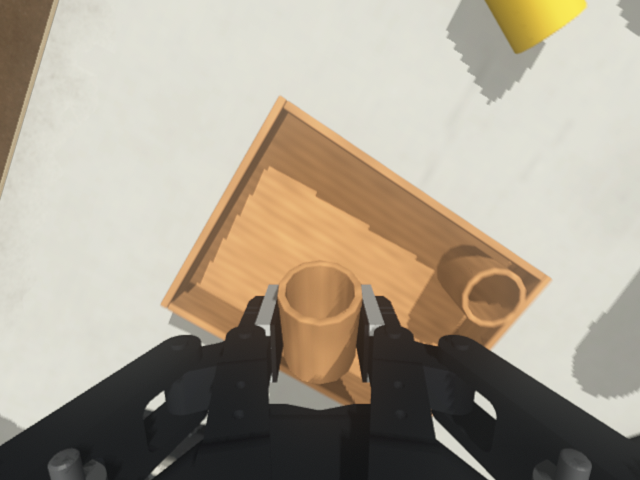

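```bash
python3 -m inch '[-1,0.15,0,0.01,0,-1,0.28,0,0.01,0,-1,0.28,0,0.01,0,-1,0.28,0,0.01,0]'; python3 -m inch '[0.1,0,0,0,0,0.1,0,0,0,0,0.1,0,0,0,0,0.1,-0.3,0,0,0,0.1,-0.6,0,0,0,0.5,-0.9,0,0,0]'
python3 - <<'E'
from p import *
show()
f=grab('wrist','w7.png'); 
E
```

```text
time_s: 9.35
ee_pos: [0.5209, -0.3208, 0.1961]
ee_rot: [0.364, 0.606, -0.364, 0.607]
contact_force: [1.1, -0.6, -0.1]
opening: 0.0292
time_s: 10.1
ee_pos: [0.5205, -0.3207, 0.3312]
ee_rot: [0.364, 0.606, -0.364, 0.606]
contact_force: [-0.3, -0.3, 0.2]
opening: 0.0628
t 10.1 grasp [ 0.5205 -0.3207  0.1765] yaw 28.0831737395589 tilt [-1. -0. -0.] q6 -1.084050883044217 open 0.06278888002797411 F [-0.3 -0.3  0.2]
```

View pics/w7.png

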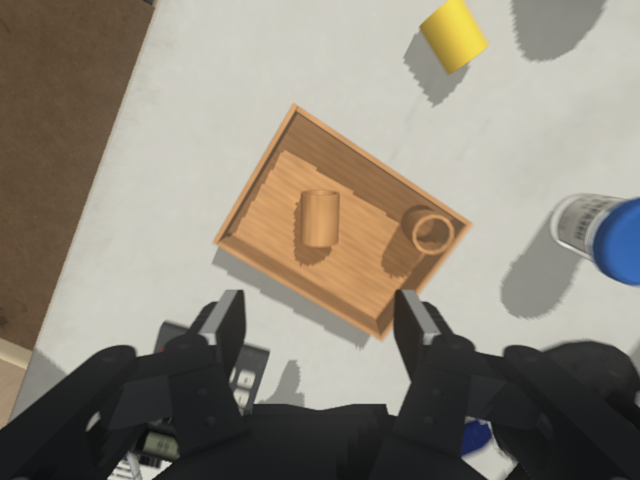

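```bash
python3 -m inch '[1,-0.3,0.1,-0.2,0,1,-0.4,0.31,-0.65,0,1,-0.4,0.48,-0.98,0,1,-0.4,0.48,-1,0]';  python3 -m inch '[1,0,0.15,-0.32,0,1,0,0.31,-0.65,0,1,0,0.48,-1,0,1,0,0.48,-1,0]';  python3 -m inch '[1,0,0.15,-0.32,0,1,0,0.31,-0.65,-0.025,1,0,0.48,-1,-0.05,1,0,0.48,-1,-0.08,1,0,0.48,-1,-0.11,1,0,0.48,-1,-0.14,1,0,0.48,-1,-0.172,1,0,0.48,-1,-0.172,1,0,0.48,-1,-0.172]'
python3 - <<'E'
from p import *
show()
f=grab('wrist','w8.png'); np.savez('w8.npz',W=cloud(f))
E
```

```text
time_s: 10.65
ee_pos: [0.5132, -0.1517, 0.3903]
ee_rot: [0.363, 0.607, -0.363, 0.607]
contact_force: [0.5, -0.1, -1.3]
opening: 0.0853
time_s: 11.15
ee_pos: [0.5063, 0.0142, 0.3896]
ee_rot: [0.363, 0.607, -0.362, 0.607]
contact_force: [0.3, 0.3, 0.9]
opening: 0.0852
time_s: 12.28
ee_pos: [0.4996, 0.1774, 0.3896]
ee_rot: [0.002, 0.707, -0.002, 0.707]
contact_force: [-0.5, 1.2, 0.2]
opening: 0.0852
t 12.275 grasp [0.4996 0.1774 0.2349] yaw 89.74479225384478 tilt [-1. -0. -0.] q6 -1.273179255598135 open 0.08521140556400669 F [-0.5  1.2  0.2]
```

View pics/w8.png

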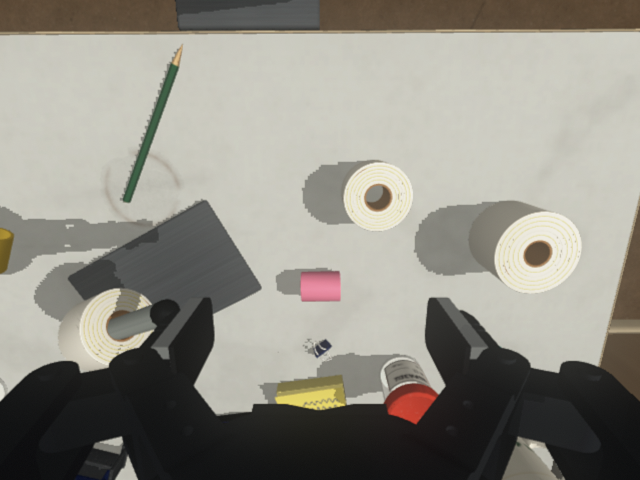

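```bash
python3 - <<'E'
from p import *
W=np.load('w8.npz')['W']; v,u=np.mgrid[:480,:640]; z=W[...,2]
for nm,(u0,u1,v0,v1),h in [('spare',(335,420,155,240),.04),('big',(465,590,195,300),.058)]:
    m=(u>u0)&(u<u1)&(v>v0)&(v<v1)&(abs(z-h)<.004)
    p=W[m]; print(nm,m.sum(),np.median(p[:,2]),cv2.minEnclosingCircle((p[:,:2]*1000).astype(np.float32)))
m=(v<60)&(abs(z)<.004); print('edge x',np.nanpercentile(W[m][:,0],1))
print(to([.4847,.2298,.026]))
E
```

```text
spare 3273 0.038295433222502784 ((484.284912109375, 230.32272338867188), 31.040714263916016)
big 5163 0.05631918616288156 ((532.3590087890625, 370.051025390625), 38.81349182128906)
edge x 0.3405697661659569
[ 1.393  0.348 -0.1  ]
```

```bash
python3 -m inch '[1,0.2,0.35,-0.1,0,1,0.55,0.35,-0.1,0,1,0.9,0.35,-0.1,0,1,0.9,0.35,-0.1,0]'
python3 - <<'E'
from p import *
show();print(to([.4845,.230,.026]))
f=grab('wrist','w9.png')
E
```

```text
time_s: 12.82
ee_pos: [0.4835, 0.2301, 0.2514]
ee_rot: [-0.0, 0.709, -0.002, 0.705]
contact_force: [-0.0, -0.1, 1.1]
opening: 0.0854
t 12.825 grasp [0.4826 0.2297 0.0967] yaw 89.89789350627721 tilt [-1.    -0.003 -0.006] q6 -1.172447348569532 open 0.08541928450258847 F [-0.  -0.1  1.1]
[0.471 0.003 0.015]
```

View pics/w9.png

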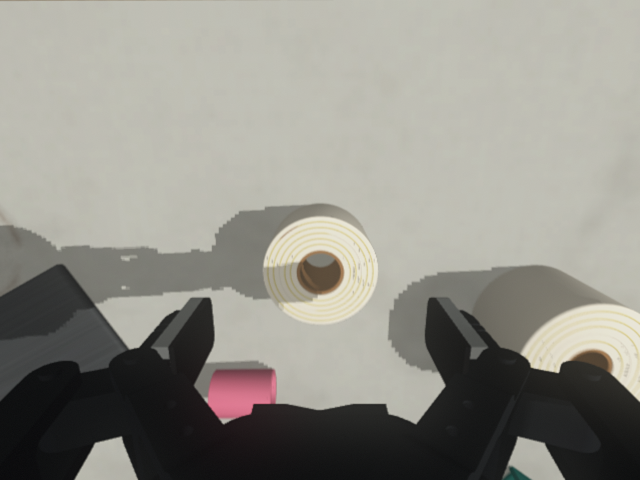

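```bash
python3 -m inch '[1,0.3,0.003,0.005,0,1,0.48,0.003,0.005,0,1,0.48,0.003,0.005,0,1,0.48,0.003,0.005,0]'
python3 - <<'E'
from p import *
show();print(to([.4845,.230,.026]))
E
python3 -m inch '[-1,0,0,0,0,-1,0,0,0,0,-1,0,0,0,0,-1,0,0,0,0,-1,0,0,0,0]' 20
python3 -m inch '[-1,-0.2,0,0,0,-1,-0.4,0,0,0,-1,-0.4,0,0,0,-1,-0.4,0,0,0]' 20
python3 - <<'E'
from p import *
show()
f=grab('wrist','w10.png')
E
```

```text
time_s: 13.38
ee_pos: [0.486, 0.2312, 0.1856]
ee_rot: [0.001, 0.706, 0.0, 0.708]
contact_force: [0.0, -0.6, 0.8]
opening: 0.0851
t 13.375 grasp [0.4865 0.2314 0.0309] yaw 89.97214432731818 tilt [-1.     0.001  0.003] q6 -1.1736780741656963 open 0.08509726056054423 F [ 0.  -0.6  0.8]
[ 0.033 -0.009 -0.013]
time_s: 14.0
ee_pos: [0.4855, 0.2311, 0.1844]
ee_rot: [0.0, 0.706, 0.0, 0.708]
contact_force: [-2.1, 0.2, 10.1]
opening: 0.06
time_s: 14.5
ee_pos: [0.4849, 0.2308, 0.2423]
ee_rot: [-0.0, 0.707, -0.0, 0.707]
contact_force: [-0.8, -0.9, -1.3]
opening: 0.0598
t 14.5 grasp [0.4849 0.2308 0.0876] yaw 90.00331563333611 tilt [-1. -0. -0.] q6 -1.1740354201450565 open 0.05978025243308268 F [-0.8 -0.9 -1.3]
```

View pics/w10.png

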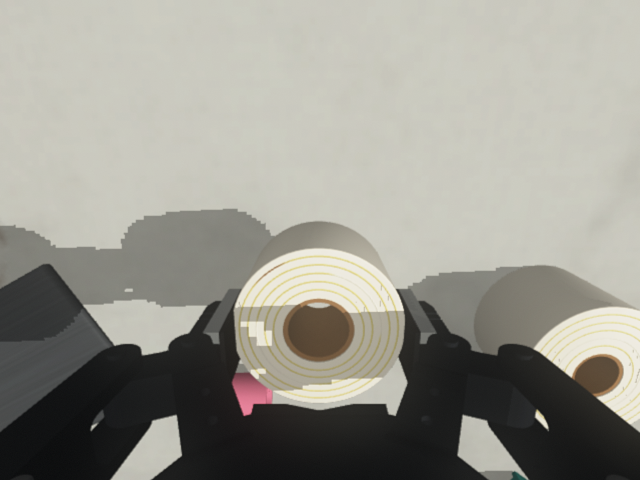

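```bash
python3 -m inch '[-1,-0.15,0,-0.14,0,-1,-0.15,0.3,-0.14,0,-1,-0.15,0.6,-0.14,0,-1,-0.15,0.93,-0.14,0,-1,-0.15,0.93,-0.14,0,-1,-0.15,0.93,-0.14,0]'
python3 - <<'E'
from p import *
show();print(to([.4643,.370,.092]))
f=grab('wrist','w11.png');W=cloud(f);np.savez('w11.npz',W=W)
v,u=np.mgrid[:480,:640]
m=(u>250)&(u<390)&(v>250)&(v<395)&(W[...,2]>.09); p=W[m]; print(np.median(p[:,2]),p[:,:2].min(0),p[:,:2].max(0),cv2.minEnclosingCircle((p[:,:2]*1000).astype(np.float32)))
E
```

```text
time_s: 15.3
ee_pos: [0.4639, 0.3702, 0.2641]
ee_rot: [-0.001, 0.708, -0.0, 0.707]
contact_force: [-0.7, -1.0, -1.1]
opening: 0.0601
t 15.3 grasp [0.4637 0.37   0.1094] yaw 90.03242225198896 tilt [-1.    -0.001 -0.001] q6 -0.9407519922720134 open 0.060144968056669426 F [-0.7 -1.  -1.1]
[0.116 0.    0.004]
0.11772531163525497 [0.43157014 0.34355918] [0.489618  0.3979917] ((461.8103942871094, 370.3486633300781), 31.43135643005371)
```

View pics/w11.png

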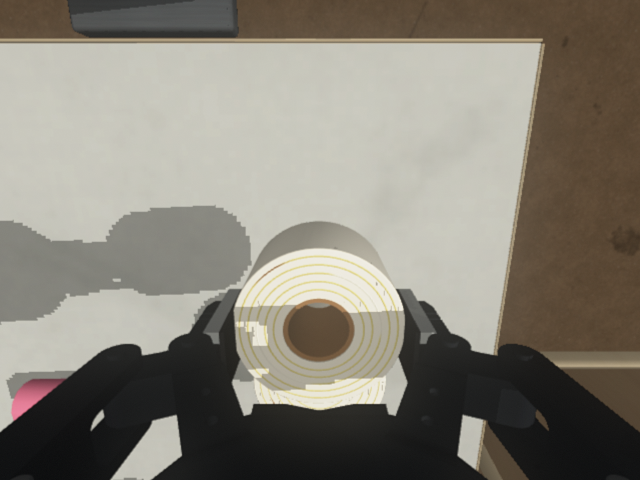

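```bash
python3 -m inch '[-1,0.06,0,0,0,-1,0.12,0,0,0,-1,0.14,0,0,0,-1,0.16,0,0,0,-1,0.18,0,0,0,-1,0.2,0,0,0]'
python3 - <<'E'
from p import *
show()
f=grab('wrist','w12.png')
E
```

```text
time_s: 16.1
ee_pos: [0.4641, 0.3704, 0.2351]
ee_rot: [-0.0, 0.707, 0.0, 0.707]
contact_force: [0.4, 0.1, -2.1]
opening: 0.0601
t 16.1 grasp [0.4641 0.3704 0.0804] yaw 90.0088953031567 tilt [-1.  0.  0.] q6 -0.9402520790247881 open 0.06014487580935874 F [ 0.4  0.1 -2.1]
```

View pics/w12.png

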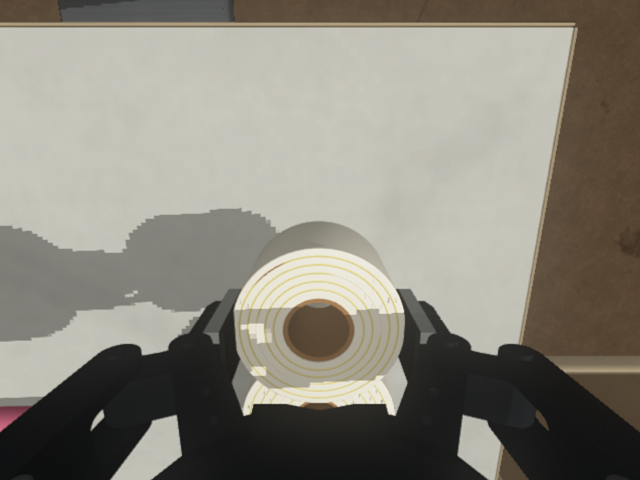

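```bash
python3 -m inch '[-1,-0.1,0,0,0,-1,-0.1,0,0.035,0,-1,-0.1,0,0.035,0,-1,-0.05,0,0.035,0,-1,-0.03,0,0.035,0,-1,-0.01,0,0.035,0,-1,0.01,0,0.035,0,-1,0.01,0,0.035,0]'
python3 - <<'E'
from p import *
show()
f=grab('wrist','w13.png')
E
```

```text
time_s: 17.15
ee_pos: [0.4689, 0.3706, 0.2333]
ee_rot: [-0.0, 0.707, 0.0, 0.707]
contact_force: [-4.1, 1.7, 4.3]
opening: 0.0601
t 17.15 grasp [0.4687 0.3707 0.0786] yaw 90.0206786254654 tilt [-1.     0.    -0.001] q6 -0.9453772172058421 open 0.06007648887215866 F [-4.1  1.7  4.3]
```

View pics/w13.png

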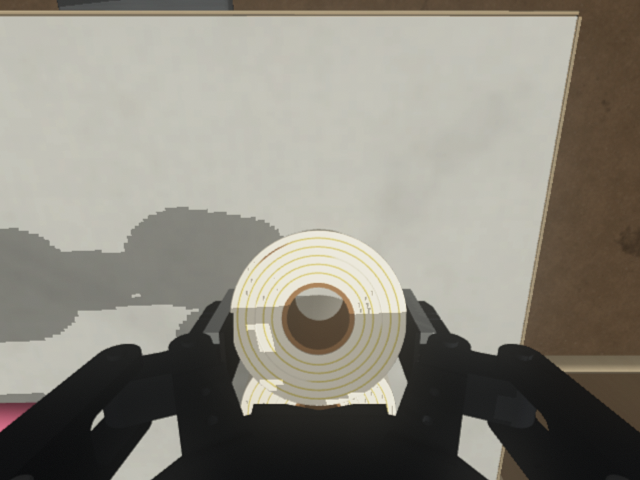

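```bash
python3 -m inch '[-1,0.02,0,0,0,-1,0.04,0,-0.02,0,-1,0.06,0,-0.04,0,-1,0.08,0,-0.055,0,-1,0.1,0,-0.06,0,-1,0.1,0,-0.06,0]'
cat > tilt.py <<'E'
from p import *
def axis(fn,debug=False):
    # fit plane of visible end face of held roll in tool frame
    f=grab('wrist',fn);W=cloud(f)
    T=(W-s['ee_pos'])@M   # tool coords
    T=T-[bot.grasp_offset,0,0]
    m=(abs(T[...,1])<.026)&(abs(T[...,2])<.05)&(T[...,0]<.03)&(T[...,0]>-.045)
    P=T[m]; best=None; rng=np.random.default_rng(0); bi=0
    for _ in range(600):
        a,b,c=P[rng.integers(len(P),size=3)]
        n=np.cross(b-a,c-a); l=np.linalg.norm(n)
        if l<1e-5: continue
        n/=l
        if abs(n[1])>.25: continue
        k=abs((P-a)@n)<.0012
        if k.sum()>bi: bi=k.sum();best=k
    Q=P[best];c=Q.mean(0);n=np.linalg.svd(Q-c)[2][2]
    if n[0]>0:n=-n
    mm=np.zeros(m.shape,bool); ii=np.argwhere(m)[best]
    u=ii[:,1];v=ii[:,0]
    # face centre: midrange of y and in-plane
    e=np.cross(n,[0,1,0]); ee=Q@e
    print('pts',len(P),bi,'n(tool x,y,z)',np.round(n,3),'elev deg',np.degrees(np.arcsin(-n[0])),'side',np.degrees(np.arctan2(n[1],-n[2])),'facecentroid',np.round(c*1000,1),'pix',u.min(),u.max(),v.min(),v.max(),'ext e',np.round(np.percentile(ee,[1,99])*1000,1))
    return f,W,n,c,mm
E
python3 - <<'E'
from tilt import *
show(); axis('w14.png')
E
```

```text
time_s: 17.95
ee_pos: [0.4602, 0.3703, 0.2182]
ee_rot: [-0.0, 0.707, -0.0, 0.707]
contact_force: [-0.2, -0.1, -2.0]
opening: 0.0601
t 17.95 grasp [0.4601 0.3702 0.0635] yaw 90.00542993789766 tilt [-1.    -0.001 -0.001] q6 -0.9364566643333581 open 0.06014798211620908 F [-0.2 -0.1 -2. ]
pts 22563 18777 n(tool x,y,z) [-0.909 -0.009 -0.418] elev deg 65.31185442029135 side -1.1698768210999668 facecentroid [ -9.5  -0.2 -10.1] pix 242 395 222 402 ext e [-23.   35.2]
```

View pics/w14.png

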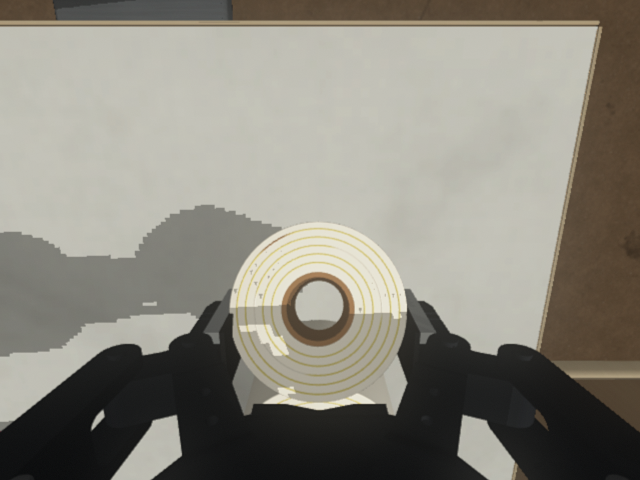

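```bash
python3 -m inch '[-1,-0.13,0,0,0,-1,-0.13,0,0.04,0,-1,-0.08,0,0.04,0,-1,-0.05,0,0.04,0,-1,-0.02,0,0.04,0,-1,0.01,0,0.035,0,-1,0.03,0,0.03,0,-1,0.03,0,0.03,0]'
python3 - <<'E'
from tilt import *
show(); axis('w15.png')
E
```

```text
time_s: 19.0
ee_pos: [0.4646, 0.3704, 0.2139]
ee_rot: [-0.0, 0.707, -0.0, 0.707]
contact_force: [-2.2, 0.8, 1.4]
opening: 0.0601
t 19.0 grasp [0.4645 0.3704 0.0592] yaw 90.01100580948626 tilt [-1.    -0.    -0.001] q6 -0.9409686558907009 open 0.0601338846471623 F [-2.2  0.8  1.4]
pts 24125 17750 n(tool x,y,z) [-0.72  -0.011 -0.694] elev deg 46.03979006207371 side -0.9369861942154928 facecentroid [ -7.9  -0.  -14.7] pix 240 397 215 383 ext e [-21.5  36.8]
```

View pics/w15.png

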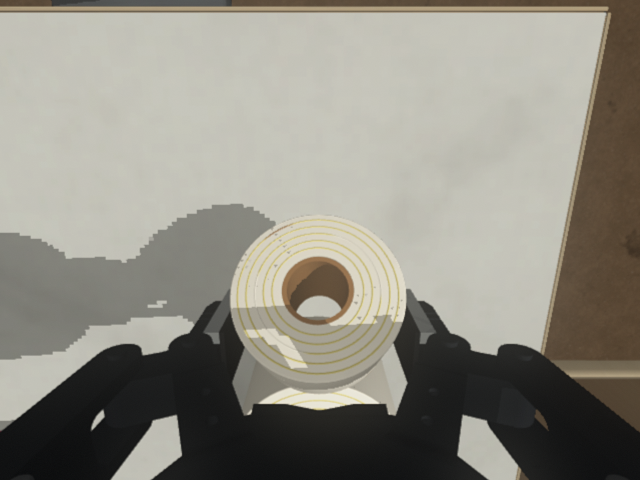

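```bash
python3 -m inch '[-1,0.01,0,0.01,0,-1,0.02,0,0.02,0,-1,0.035,0,0.027,0,-1,0.05,0,0.027,0,-1,0.05,0,0.027,0]'
python3 - <<'E'
from tilt import *
show(); axis('w16.png')
E
```

```text
time_s: 19.68
ee_pos: [0.4688, 0.3704, 0.2066]
ee_rot: [-0.0, 0.707, 0.0, 0.707]
contact_force: [-4.2, 0.4, 1.3]
opening: 0.0598
t 19.675 grasp [0.4687 0.3704 0.0519] yaw 90.00418146126692 tilt [-1. -0. -0.] q6 -0.9449336121128766 open 0.05979352879872451 F [-4.2  0.4  1.3]
pts 25371 15247 n(tool x,y,z) [-0.525 -0.018 -0.851] elev deg 31.659772963932156 side -1.178898003322397 facecentroid [ -5.    0.  -19.3] pix 240 397 213 356 ext e [-19.6  38.9]
```

View pics/w16.png

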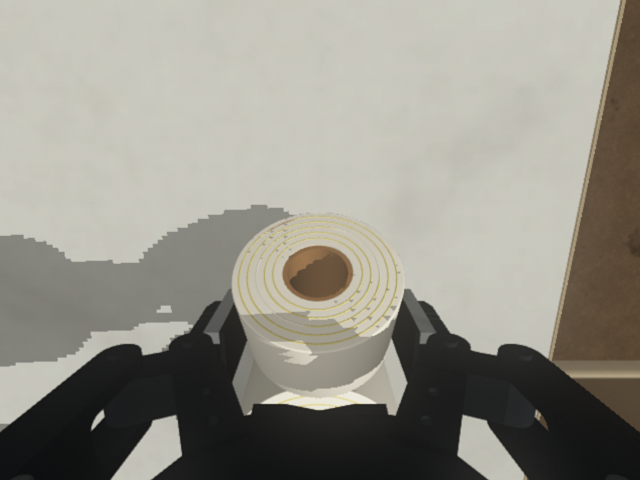

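```bash
python3 -m inch '[-1,0.012,0,0.005,0,-1,0.024,0,0.005,0,-1,0.024,0,0.005,0]'
python3 - <<'E'
from tilt import *
show(); axis('w17.png')
E
```

```text
time_s: 20.1
ee_pos: [0.4694, 0.3704, 0.2027]
ee_rot: [-0.0, 0.707, -0.0, 0.707]
contact_force: [-5.0, 1.6, -0.1]
opening: 0.0599
t 20.1 grasp [0.4693 0.3703 0.048 ] yaw 90.00562983856047 tilt [-1.    -0.    -0.001] q6 -0.945699414310449 open 0.05991377914297317 F [-5.   1.6 -0.1]
pts 25275 14223 n(tool x,y,z) [-0.461 -0.018 -0.887] elev deg 27.456577625078037 side -1.1679075771472571 facecentroid [ -3.9  -0.  -20.3] pix 240 396 214 346 ext e [-19.2  39.1]
```

```bash
python3 -m inch '[-1,0.012,0,0.005,0,-1,0.012,0,0.005,0,-1,0.01,0,-0.15,0,-1,-0.3,0,-0.3,0,-1,-0.7,0,-0.3,0,-1,-0.9,0,-0.3,0,-1,-0.9,0,-0.3,0]'
python3 - <<'E'
from tilt import *
show(); f,W,n,c,mm=axis('w18.png'); np.savez('w18.npz',W=W)
E
```

```text
time_s: 21.02
ee_pos: [0.4249, 0.3705, 0.3408]
ee_rot: [0.001, 0.706, 0.001, 0.709]
contact_force: [0.7, 0.1, -2.2]
opening: 0.0601
t 21.025 grasp [0.4255 0.3709 0.1861] yaw 90.00177885543711 tilt [-1.     0.003  0.004] q6 -0.8988412269719535 open 0.06005161477392751 F [ 0.7  0.1 -2.2]
pts 23328 13984 n(tool x,y,z) [-0.446 -0.018 -0.895] elev deg 26.50755179343181 side -1.1554188778484957 facecentroid [ -3.7  -0.  -20.6] pix 240 396 214 344 ext e [-19.2  39.3]
```

View pics/w18.png

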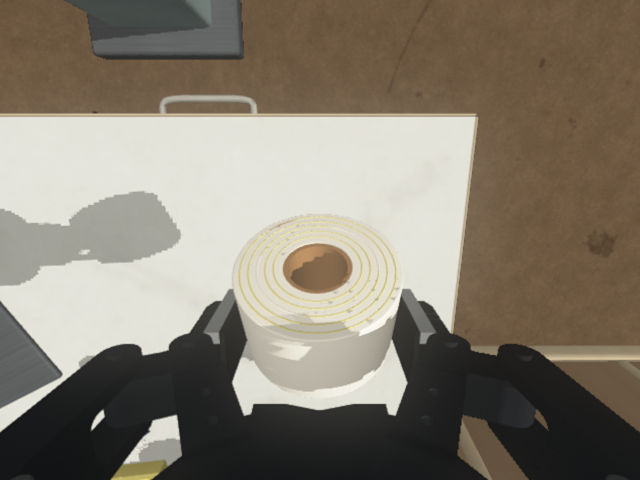

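```bash
cat >> tilt.py <<'E'
def centre(f,W,n,c):
    T=(W-s['ee_pos'])@M-[bot.grasp_offset,0,0]
    # only the outer surface pts near the plane
    ey_=np.array([0,1,0])-n[1]*n; ey_/=np.linalg.norm(ey_); e=np.cross(n,ey_)
    m=(abs((T-c)@n)<.002)&(np.linalg.norm(T-c,axis=-1)<.045)
    Q=T[m]-c; ab=np.stack([Q@ey_,Q@e],-1)
    (a,b),r=cv2.minEnclosingCircle((ab*1000).astype(np.float32))
    fc=c+(a*ey_+b*e)/1000
    # bore rim: inside points lacking
    rr=[];ang=np.arctan2(ab[:,1]-b/1000,ab[:,0]-a/1000)
    d=np.linalg.norm(ab-[a/1000,b/1000],axis=1)
    inn=[d[(ang>t)&(ang<t+.3)].min()*1000 for t in np.arange(-3.1,2.8,.3) if ((ang>t)&(ang<t+.3)).any()]
    print('enclosing r',r,'face centre tool mm',np.round(fc*1000,1),'roll mid',np.round((fc-.02*n)*1000,1),'bore rim r',np.round(inn,1))
    return fc,fc-.02*n
E
python3 - <<'E'
from tilt import *
f,W,n,c,mm=axis('w18b.png'); centre(f,W,n,c)
K=f['intrinsics']
r=np.array([(318-K[0,2])/K[0,0],-(268-K[1,2])/K[1,1],-1]); r=f['hand_eye'][:3,:3]@r; o=f['hand_eye'][:3,3]-[bot.grasp_offset,0,0]
t=((c-o)@n)/(r@n); print('bore centre via pixel',np.round((o+t*r)*1000,1))
E
```

```text
pts 23318 13948 n(tool x,y,z) [-0.446 -0.018 -0.895] elev deg 26.465073677569283 side -1.1716269819990264 facecentroid [ -3.6  -0.1 -20.6] pix 240 396 214 344 ext e [-19.1  39.2]
enclosing r 42.28847122192383 face centre tool mm [ -8.5  -0.1 -18.2] roll mid [ 0.4  0.3 -0.3] bore rim r [ 1.5  1.3  0.7  1.5  0.9  1.5  1.   1.   1.5  0.3  1.7  3.5 10.9 15.5
 18.7 20.4 19.6 16.8 12.4  2.6]
bore centre via pixel [  0.2  -0.1 -22.5]
```

```bash
python3 - <<'E'
from p import *
from scipy.optimize import least_squares
for fn,box in [('w2',(285,345,180,300)),('w1',(285,370,285,345))]:
    W=np.load(fn+'.npz')['W']; img=cv2.imread(f'pics/{fn}.png'); hsv=cv2.cvtColor(img,cv2.COLOR_BGR2HSV)
    v,u=np.mgrid[:480,:640]; z=W[...,2]
    b=(u>box[0])&(u<box[1])&(v>box[2])&(v<box[3])&(z>.09)
    for nm,m,r in [('core',b&(hsv[...,1]>90),.0155),('prong',b&(hsv[...,1]<60)&(img.max(-1)<140),.009)]:
        p=W[m]; S2=np.stack([(p-root)@d,(p-root)@ey,(p-root)@np.cross(d,ey)],-1)
        if len(p)<50: print(nm,len(p));continue
        k=(S2[:,0]<.104) if nm=='prong' else S2[:,0]>-1
        k&=S2[:,0]>.04
        q=S2[k]; sg=np.sign(np.median(q[:,2]))
        res=lambda t: np.hypot(q[:,1]-t[0]-t[2]*(q[:,0]-.08),q[:,2]-t[1]-t[3]*(q[:,0]-.08))-r
        s_=least_squares(res,[0,0,0,0],loss='soft_l1',f_scale=.0007)
        print(fn,nm,len(q),'y,n off mm',np.round(s_.x[:2]*1000,2),'angles deg',np.round(np.degrees(s_.x[2:]),2),'along',np.round(np.percentile(S2[:,0],[1,99])*1000,1), np.cross(d,ey))
E
```

```text
w2 core 2820 y,n off mm [0.8  5.29] angles deg [-0.23  0.34] along [44.8 84.2] [-0.199233    0.373086   -0.90578709]
w2 prong 981 y,n off mm [0.81 1.43] angles deg [ 0.03 -0.16] along [ 39.7 114. ] [-0.199233    0.373086   -0.90578709]
w1 core 1546 y,n off mm [1.38 4.98] angles deg [ 0.25 -0.12] along [44.5 84.4] [-0.199233    0.373086   -0.90578709]
w1 prong 520 y,n off mm [0.67 1.57] angles deg [ 1.44 -0.96] along [ 38.8 114.4] [-0.199233    0.373086   -0.90578709]
```

```bash
python3 -m inch '[-1,0,-0.2,0.1,0.025,-1,0,-0.4,0.2,0.05,-1,0,-0.6,0.3,0.075,-1,0,-0.8,0.4,0.1,-1,0,-0.9,0.5,0.125,-1,0,-0.9,0.6,0.15,-1,0,-0.9,0.6,0.175,-1,0,-0.9,0.6,0.175]'
python3 - <<'E'
from p import *
show(); print(to([.515,.135,.18]))
E
```

```text
time_s: 22.12
ee_pos: [0.5147, 0.2352, 0.3364]
ee_rot: [0.369, 0.603, -0.37, 0.603]
contact_force: [0.1, -0.3, -1.6]
opening: 0.0603
t 22.125 grasp [0.5144 0.2351 0.1817] yaw 27.03644729092642 tilt [-1.    -0.002 -0.   ] q6 -0.08823627613001904 open 0.06028756968829569 F [ 0.1 -0.3 -1.6]
[ 0.012 -0.299  0.596]
```

```bash
python3 -m inch '[-1,0,-0.1,0.2,0,-1,0,-0.2,0.4,0,-1,0,-0.2,0.4,0,-1,0,-0.2,0.4,0]'
cat >> tilt.py <<'E'
def mid(px,py,f,n,c):
    K=f['intrinsics']
    r=np.array([(px-K[0,2])/K[0,0],-(py-K[1,2])/K[1,1],-1]); r=f['hand_eye'][:3,:3]@r; o=f['hand_eye'][:3,3]-[bot.grasp_offset,0,0]
    t=((c-o)@n)/(r@n); fc=o+t*r; return fc-.02*n
def ax(L,off=0): return root+L*d+.0008*ey+(.0014+off)*np.cross(d,ey)
E
python3 - <<'E'
from tilt import *
show(); f,W,n,c,mm=axis('w19.png'); m=mid(318,268,f,n,c); print('mid tool mm',np.round(m*1000,1)); print('n world',np.round(M@n,3),'d',np.round(d,3))
for L in (.150,.135,.115,.0945,.0605): print(L,to(ax(L)-M@m))
print(to(ax(.0605,.003)-M@m))
E
```

```text
time_s: 22.62
ee_pos: [0.515, 0.1686, 0.3376]
ee_rot: [0.369, 0.603, -0.369, 0.603]
contact_force: [0.3, 0.2, -1.5]
opening: 0.0604
t 22.625 grasp [0.515  0.1686 0.1829] yaw 27.12283096786021 tilt [-1. -0. -0.] q6 -0.20422831497868016 open 0.06043961616887098 F [ 0.3  0.2 -1.5]
pts 23287 13955 n(tool x,y,z) [-0.446 -0.019 -0.895] elev deg 26.4711445238741 side -1.2004734661612844 facecentroid [ -3.6   0.3 -21.7] pix 238 393 214 345 ext e [-18.7  39.8]
mid tool mm [ 9.1  1.4 -5.7]
n world [-0.424  0.788  0.446] d [-0.427  0.799  0.423]
0.15 [ 0.178 -0.108  0.463]
0.135 [ 0.22  -0.106  0.554]
0.115 [ 0.276 -0.104  0.675]
0.0945 [ 0.334 -0.102  0.798]
0.0605 [ 0.43  -0.098  1.004]
[ 0.448 -0.099  0.995]
```

View pics/w19.png

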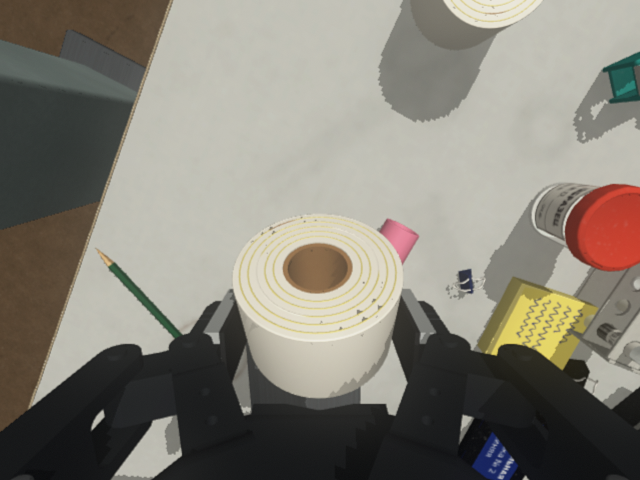

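```bash
python3 -m inch '[-1,0,-0.108,0.2,0,-1,0.1,-0.108,0.4,0,-1,0.178,-0.108,0.463,0,-1,0.178,-0.108,0.463,0,-1,0.178,-0.108,0.463,0]'
python3 - <<'E'
from tilt import *
show(); f,W,n,c,mm=axis('w20.png'); m=mid(317,268,f,n,c); print('mid tool mm',np.round(m*1000,1)); print('n world',np.round(M@n,3),'d',np.round(d,3))
for L in (.150,.135,.115,.0945,.0605): print(L,to(ax(L)-M@m))
print(to(ax(.0605,.003)-M@m))
grab('side','s20.png');im=cv2.imread('pics/s20.png');cv2.imwrite('pics/s20c.png',cv2.resize(im[130:330,220:420],None,fx=3,fy=3,interpolation=cv2.INTER_CUBIC))
grab('scene','c20.png');im=cv2.imread('pics/c20.png');cv2.imwrite('pics/c20c.png',cv2.resize(im[130:330,200:400],None,fx=3,fy=3,interpolation=cv2.INTER_CUBIC))
E
```

```text
time_s: 23.3
ee_pos: [0.5322, 0.0999, 0.3117]
ee_rot: [0.369, 0.603, -0.369, 0.603]
contact_force: [0.3, -0.6, -0.5]
opening: 0.0601
t 23.3 grasp [0.5322 0.1    0.157 ] yaw 27.060354595414708 tilt [-1.  0. -0.] q6 -0.3338273612775719 open 0.060062225995559465 F [ 0.3 -0.6 -0.5]
pts 23289 13925 n(tool x,y,z) [-0.447 -0.018 -0.895] elev deg 26.523533325976274 side -1.163635584004233 facecentroid [ -3.6   0.3 -21.6] pix 238 394 214 345 ext e [-18.7  39.7]
mid tool mm [ 9.2  1.1 -5.7]
n world [-0.423  0.788  0.447] d [-0.427  0.799  0.423]
0.15 [0.005 0.001 0.004]
0.135 [0.047 0.003 0.094]
0.115 [0.103 0.005 0.215]
0.0945 [0.161 0.007 0.339]
0.0605 [0.257 0.011 0.544]
[0.275 0.011 0.536]
```

View pics/w20.png

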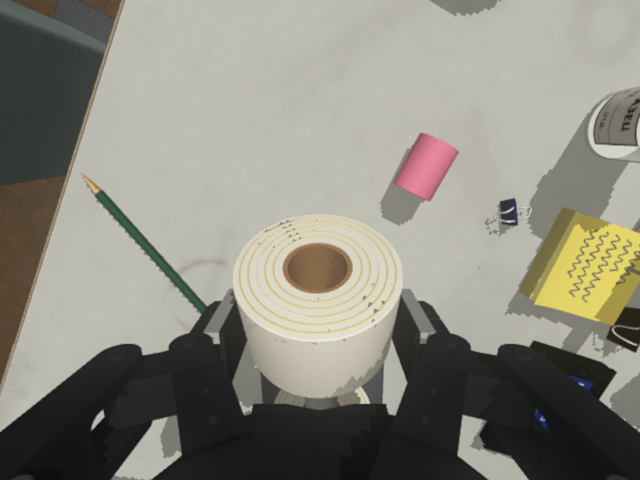

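View pics/c20c.png

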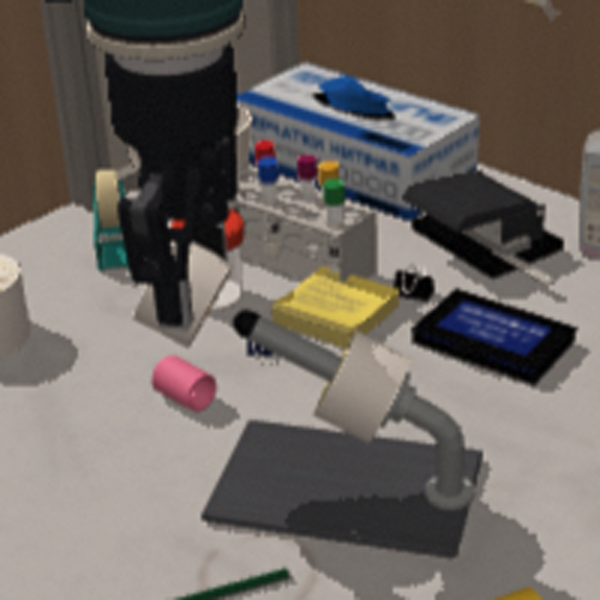

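View pics/s20c.png

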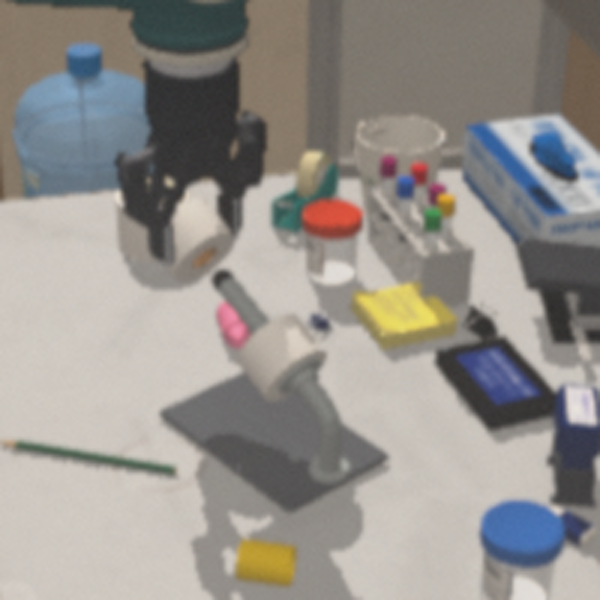

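```bash
python3 -m inch '[-1,0.025,0.002,0.05,0,-1,0.047,0.003,0.094,0,-1,0.075,0.004,0.15,0,-1,0.103,0.005,0.215,0,-1,0.103,0.005,0.215,0]'
python3 - <<'E'
from tilt import *
show(); f,W,n,c,mm=axis('w21.png'); m=mid(317,268,f,n,c); print('mid tool mm',np.round(m*1000,1)); 
for L in (.115,.0945,.07,.0625,.0605): print(L,to(ax(L)-M@m))
E
```

```text
time_s: 24.08
ee_pos: [0.5478, 0.07, 0.2954]
ee_rot: [0.37, 0.603, -0.37, 0.603]
contact_force: [0.3, 0.3, -0.6]
opening: 0.06
t 24.075 grasp [0.5477 0.0699 0.1407] yaw 26.949498368833982 tilt [-1.    -0.001 -0.   ] q6 -0.3895043295882896 open 0.0599671475312425 F [ 0.3  0.3 -0.6]
pts 23286 13984 n(tool x,y,z) [-0.446 -0.018 -0.895] elev deg 26.492118958193977 side -1.1559562752930306 facecentroid [ -3.6   0.3 -21.7] pix 237 394 214 344 ext e [-18.7  39.7]
mid tool mm [ 9.1  1.1 -5.7]
0.115 [-0.005  0.004 -0.01 ]
0.0945 [0.053 0.006 0.114]
0.07 [0.122 0.009 0.262]
0.0625 [0.143 0.01  0.307]
0.0605 [0.148 0.01  0.319]
```

View pics/w21.png

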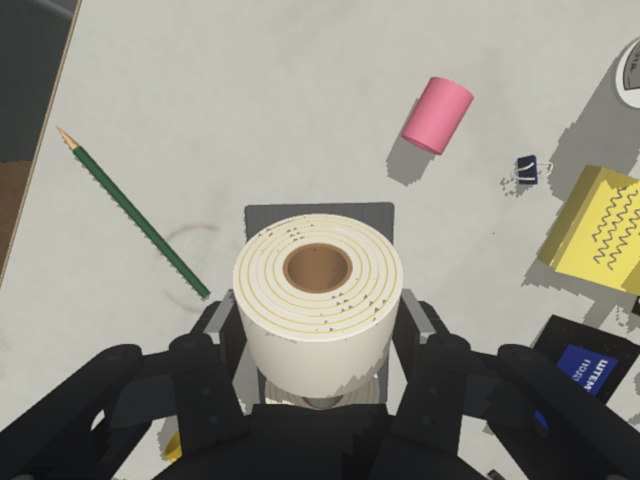

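```bash
python3 -m inch '[-1,0.025,0.005,0.06,0,-1,0.053,0.006,0.114,0,-1,0.08,0.007,0.17,0,-1,0.1,0.008,0.215,0,-1,0.1,0.008,0.215,0]'
python3 - <<'E'
from tilt import *
show(); f,W,n,c,mm=axis('w22.png'); m=mid(317,268,f,n,c); print('mid tool mm',np.round(m*1000,1)); 
for L in (.07,.0625,.0605): print(L,to(ax(L)-M@m))
E
```

```text
time_s: 24.75
ee_pos: [0.5634, 0.0421, 0.2806]
ee_rot: [0.37, 0.603, -0.37, 0.603]
contact_force: [-0.0, 0.4, -1.1]
opening: 0.0606
t 24.75 grasp [0.5633 0.042  0.1259] yaw 26.96875961125876 tilt [-1.    -0.001 -0.   ] q6 -0.44132608502087795 open 0.06057438042927364 F [-0.   0.4 -1.1]
pts 24945 13098 n(tool x,y,z) [-0.446 -0.017 -0.895] elev deg 26.51880144778713 side -1.1084910662336893 facecentroid [ -5.    0.5 -21.1] pix 238 394 214 344 ext e [-18.6  39.9]
mid tool mm [ 9.1  1.1 -5.7]
0.07 [0.023 0.001 0.049]
0.0625 [0.044 0.001 0.094]
0.0605 [0.05  0.002 0.106]
```

View pics/w22.png

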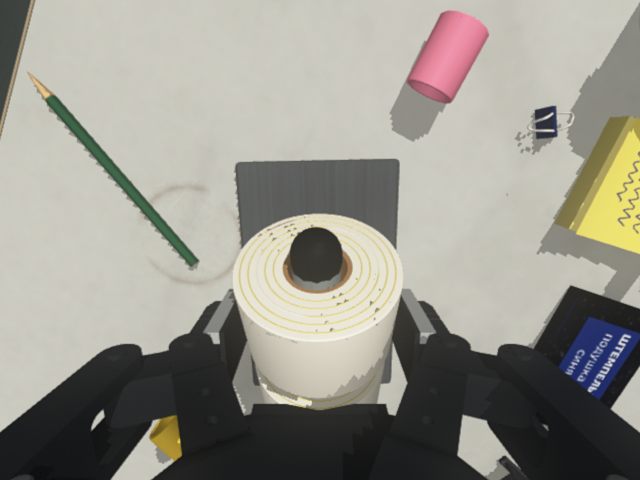

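```bash
python3 -m inch '[-1,0.012,0.001,0.025,0,-1,0.023,0.001,0.049,0,-1,0.033,0.001,0.07,0,-1,0.04,0.001,0.085,0,-1,0.04,0.001,0.085,0]'
python3 -m inch '[-1,0.003,0,0.006,0,-1,0.003,0,0.006,0]'
python3 - <<'E'
from tilt import *
show(); f,W,n,c,mm=axis('w23.png'); m=mid(317,268,f,n,c); print('mid tool mm',np.round(m*1000,1)); 
for L in (.07,.0625,.0605): print(L,to(ax(L)-M@m))
E
```

```text
time_s: 25.42
ee_pos: [0.5692, 0.0311, 0.2749]
ee_rot: [0.369, 0.603, -0.37, 0.603]
contact_force: [0.0, 0.2, -0.9]
opening: 0.0602
time_s: 25.68
ee_pos: [0.5696, 0.0304, 0.2745]
ee_rot: [0.369, 0.603, -0.369, 0.603]
contact_force: [0.5, 0.2, -0.7]
opening: 0.0604
t 25.675 grasp [0.5696 0.0304 0.1198] yaw 27.006206171534192 tilt [-1. -0. -0.] q6 -0.46268817100592313 open 0.06037769784572029 F [ 0.5  0.2 -0.7]
pts 25618 12250 n(tool x,y,z) [-0.447 -0.018 -0.894] elev deg 26.542249237298254 side -1.1573938425910735 facecentroid [ -7.1   0.4 -20. ] pix 238 393 217 345 ext e [-18.7  35.7]
mid tool mm [ 9.1  1.1 -5.7]
0.07 [-0.018 -0.002 -0.039]
0.0625 [ 0.003 -0.001  0.006]
0.0605 [ 0.009 -0.     0.018]
```

View pics/w23.png

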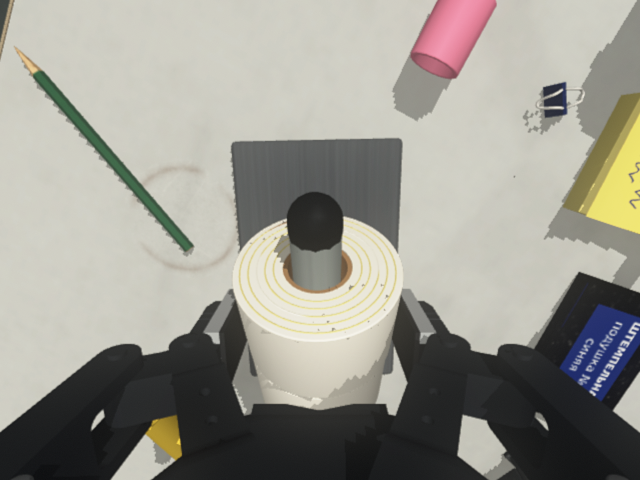

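```bash
for i in 1 2 ; do python3 -m inch '[-1,0.003,0,0.006,0,-1,0.003,0,0.006,0]' | grep -E 'pos|force'; done
python3 -m inch '[-1,0.003,0,0.006,0,-1,0.003,0,0.006,0]' | grep -E 'pos|force'
```

```text
ee_pos: [0.57, 0.0296, 0.274]
contact_force: [-0.1, 0.4, -0.9]
ee_pos: [0.5704, 0.0288, 0.2736]
contact_force: [-1.2, -0.8, -2.1]
ee_pos: [0.5708, 0.028, 0.2731]
contact_force: [-0.5, 0.0, -1.4]
```

```bash
python3 -m inch '[-1,0.003,0,0.006,0,-1,0.003,0,0.006,0]' | grep -E 'pos|force'
python3 - <<'E'
from tilt import *
show(); f,W,n,c,mm=axis('w24.png'); m=mid(317,268,f,n,c); print('mid tool mm',np.round(m*1000,1)); 
print(to(ax(.0605)-M@m)); w=s['ee_pos']+M@(m+[bot.grasp_offset,0,0]); print('L',(w-root)@d)
E
```

```text
ee_pos: [0.5712, 0.0272, 0.2727]
contact_force: [0.6, -0.7, -1.7]
t 26.725 grasp [0.5712 0.0272 0.118 ] yaw 27.00035375534552 tilt [-1. -0. -0.] q6 -0.468350395469995 open 0.06017613347312559 F [ 0.6 -0.7 -1.7]
pts 25572 12258 n(tool x,y,z) [-0.447 -0.019 -0.895] elev deg 26.519981884603705 side -1.2277184736773759 facecentroid [ -7.    0.4 -20. ] pix 238 393 217 344 ext e [-18.8  35.6]
mid tool mm [ 9.1  1.1 -5.7]
[-0.003 -0.    -0.006]
L 0.05940358146949655
```

```bash
python3 - <<'E'
from tilt import *
for n,b in(('scene',(230,300,270,370)),('side',(210,290,270,350))):
    grab(n,n+'25.png');im=cv2.imread(f'pics/{n}25.png');cv2.imwrite(f'pics/{n}25c.png',cv2.resize(im[b[0]:b[1],b[2]:b[3]],None,fx=7,fy=7,interpolation=cv2.INTER_CUBIC))
E
```

```text
(no output)
```

View pics/scene25c.png

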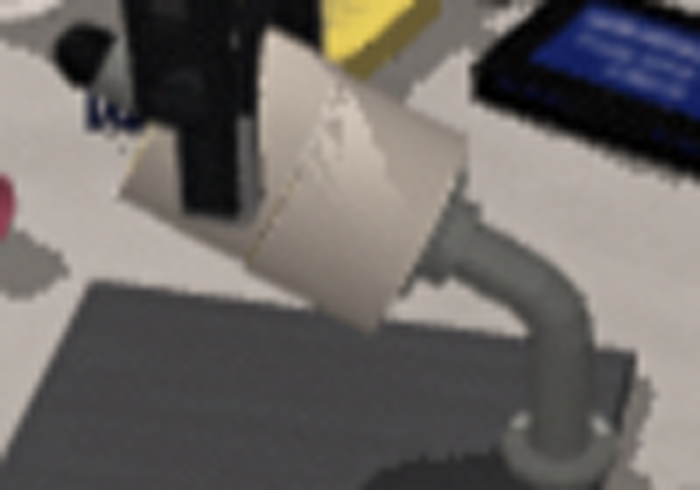

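```bash
python3 -m inch '[-1,0.003,0,0.006,0,-1,0.003,0,0.006,0]' | grep -E 'pos|force';  python3 -m inch '[-1,0.003,0,0.006,0,-1,0.003,0,0.006,0]' | grep -E 'pos|force'
```

```text
ee_pos: [0.5716, 0.0267, 0.2724]
contact_force: [-1.6, 4.7, 1.6]
ee_pos: [0.5718, 0.0263, 0.2722]
contact_force: [-6.3, 11.2, 5.5]
```

```bash
python3 -m inch '[-1,-0.002,0,-0.004,0,-1,0.006,0,-0.007,0,-1,0.014,0,-0.009,0,-1,0.014,0,-0.009,0]'; python3 -m inch '[-0.2,0,0,0,0,0.5,0,0,0,0,0.5,0,0,0,0,0.5,0,0,0,0]'
python3 - <<'E'
from tilt import *
show()
grab('wrist','w26.png')
for n,b in(('scene',(230,300,270,370)),('side',(210,290,270,350))):
    grab(n,n+'26.png');im=cv2.imread(f'pics/{n}26.png');cv2.imwrite(f'pics/{n}26c.png',cv2.resize(im[b[0]:b[1],b[2]:b[3]],None,fx=7,fy=7,interpolation=cv2.INTER_CUBIC))
E
```

```text
time_s: 27.88
ee_pos: [0.5715, 0.0273, 0.2707]
ee_rot: [0.37, 0.603, -0.369, 0.603]
contact_force: [-4.0, 6.4, 8.6]
opening: 0.06
time_s: 28.38
ee_pos: [0.5714, 0.0267, 0.2696]
ee_rot: [0.369, 0.603, -0.37, 0.603]
contact_force: [0.2, 0.9, -0.3]
opening: 0.064
t 28.375 grasp [0.5714 0.0267 0.1149] yaw 26.999103110067715 tilt [-1. -0.  0.] q6 -0.46905719233092186 open 0.06400118190009309 F [ 0.2  0.9 -0.3]
```

View pics/w26.png

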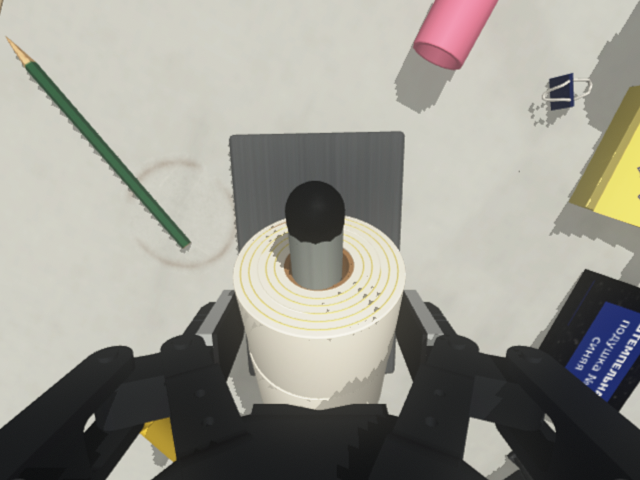

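View pics/scene26c.png

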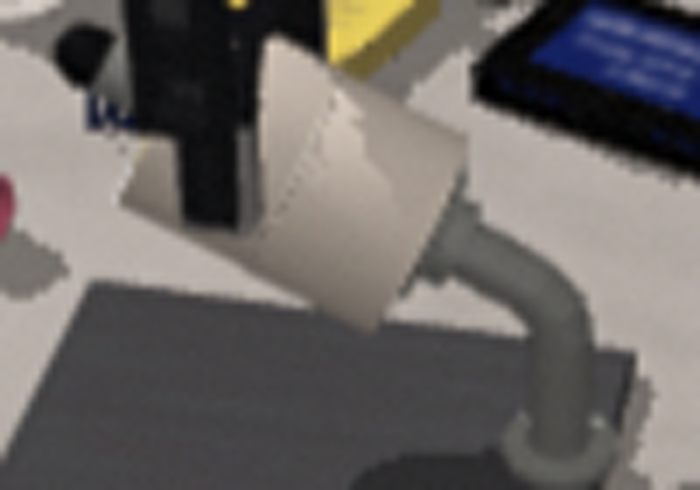

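```bash
python3 -m inch '[1,0,0,0,0,1,0,0,0,0,1,-0.05,0,0,0,1,-0.3,0,0,0,1,-0.6,0,0,0,1,-0.9,0,-0.2,0,1,-0.9,0,-0.2,0,1,-0.9,0,-0.2,0]'
python3 - <<'E'
from tilt import *
show()
f=grab('wrist','w27.png');W=cloud(f);np.savez('w27.npz',W=W)
for n,b in(('scene',(230,300,270,370)),('side',(210,290,270,350))):
    grab(n,n+'27.png');im=cv2.imread(f'pics/{n}27.png');cv2.imwrite(f'pics/{n}27c.png',cv2.resize(im[b[0]:b[1],b[2]:b[3]],None,fx=7,fy=7,interpolation=cv2.INTER_CUBIC))
E
```

```text
time_s: 29.52
ee_pos: [0.5577, 0.0535, 0.4045]
ee_rot: [0.369, 0.603, -0.369, 0.603]
contact_force: [0.0, 0.1, -0.7]
opening: 0.0857
t 29.525 grasp [0.5577 0.0535 0.2498] yaw 27.026163919455225 tilt [-1. -0.  0.] q6 -0.42151399123747724 open 0.08568752728433987 F [ 0.   0.1 -0.7]
```

View pics/w27.png

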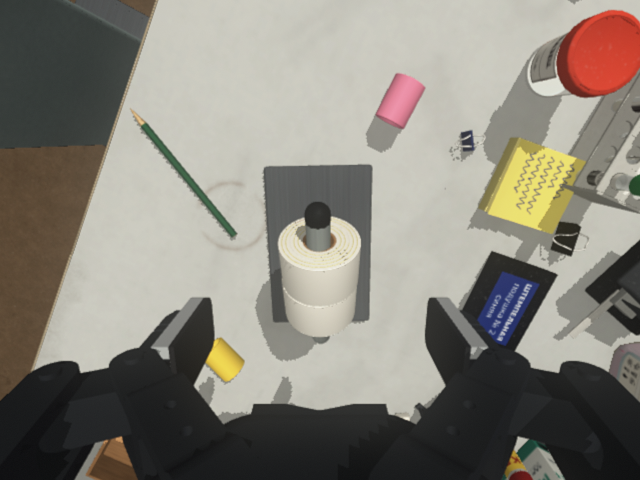

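View pics/scene27c.png

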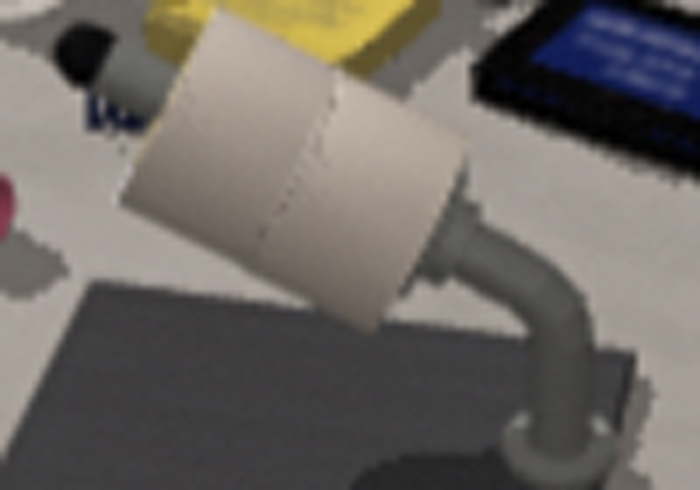

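View pics/scene27.png

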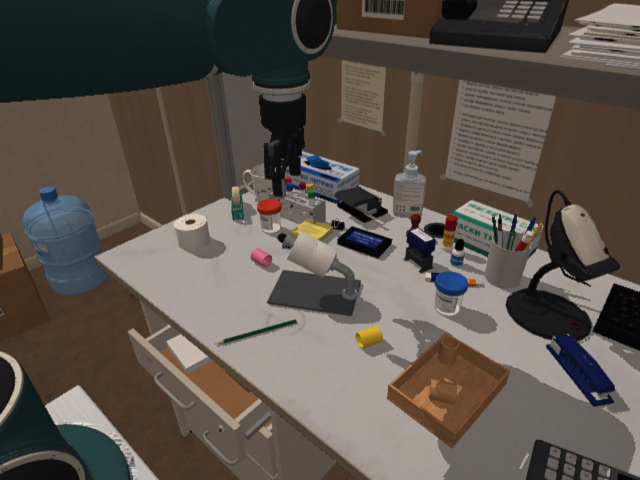

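```bash
python3 - <<'E'
from p import *
W=np.load('w27.npz')['W'];v,u=np.mgrid[:480,:640]
def st(m):
    p=W[m];S2=np.stack([(p-root)@d,(p-root)@ey,(p-root)@np.cross(d,ey)],-1);return S2
m=(u>278)&(u<362)&(v>212)&(v<340)&(W[...,2]>.06); a=st(m)
k=(np.hypot(a[:,1],a[:,2])<.032)&(np.hypot(a[:,1],a[:,2])>.014)&(a[:,0]>.07); b=a[k]
b=b[abs(b[:,0]-np.median(b[:,0]))<.01]
A=np.c_[b[:,1:],np.ones(len(b))];x=np.linalg.lstsq(A,b[:,0],rcond=None)[0];print('face L mm',x[2]*1000,'tilts deg',np.degrees(np.arctan(x[:2])),len(b))
k=a[:,0]<.078; print('far end',np.percentile(a[k][:,0],1))
f=grab('wrist','w28.png');W2=cloud(f); dd=np.abs(W2-W)[m]; print('change',np.nanmedian(dd,0)); print(bot.observe()['time_s'])
E
```

```text
face L mm 78.08559048433118 tilts deg [0.05645581 3.39128309] 2950
far end -0.03006526604935763
change [0.00051925 0.00026586 0.00073551]
29.725
```

```bash
python3 - <<'E'
from rig import bot
print(bot.finish_job())
E
```

```text
the job is handed in; nothing more can be done
None
```

The job is done and handed in at about 29.7 s of the 61 s allowed. It reported no verdict, so I only have my own checks to go on.

- **Core:** I slid the empty card core off the prong and set it down in the carton. Both the wrist and scene pictures show it lying flat inside, beside the other used core.
- **Spare roll:** The arm can only point straight down. To tip the roll to the prong's slope, I held it with a light 20 N grip and pressed its edge against the fixed bigger roll. I then threaded it onto the prong and pushed it gently along until the wrist force rose to about 14 N against the first roll. After that I eased off, lowered it about 2.5 mm so it hangs, and let go.
- **Final check:** Two wrist pictures one after the other showed the roll at rest, with no visible gap to the first roll. Its axis is about 3° off the prong's. The gripper is clear of everything and the wrist force is near zero. In the pictures the jars look unmoved and the first roll still sits against its stop.
- **One disagreement:** I measured the spare roll's front face at 78 mm along the prong, where about 80.5 mm was expected. At the first firm touch during the push, the roll's middle also read about 2 mm short. I put this down to camera calibration, but did not resolve it.

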